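Put the resin bottles and hardener jars away in the bench rack

ROBOT

A 7-joint arm with a two-finger parallel gripper is mounted at the origin on the work surface. World frame = base frame: x ahead of the robot, y to its left, z up, the work surface at z = 0. Lengths are in m, angles in degrees, forces in N, time in s.
With the tool pointing down it reaches from about 0.4 to 0.875 m from the base axis. Payload 6.5 kg.
Tool frame: the origin (TCP) lies at the very end of the fingers, on their centre line; the grasp point (between the pads) lies 19 mm behind it (arm.pinch_z is the distance from the TCP to the grasp point, in m); z points along the fingers, y is the line along which they close (so a half turn about z gives the same grasp; the last joint's range is limited). The gripper opens to 88 mm and grips with 3 to 60 N. Pads are 18 mm wide; open, the fingers measure 123 mm over their backs; the gripper's body (75 mm by 187 mm) begins 45 mm behind the grasp point.
Start: joints at [-71.23, 30.733, -0.252, 88.115, 0.149, 61.152, -4.079], TCP at [0.249, 0.6, 0.239] pointing down, gripper open.
Joint ranges: [-154.64, 154.64], [-21.42, 123.67], [-72.66, 72.17], [13.99, 137.28], [-74.86, 254.86], [10.95, 109.41], [-158.01, 158.01]. Speed limits (degrees/s): [136.94, 136.94, 180, 180, 180, 180, 180].

INTERFACE

Orientations are given as a 3x3 rotation matrix whose columns are the frame's x, y, z axes.
In Python, from workcell import get_obs, vision, arm gives the robot as it stands. The module is installed in compiled form; this text tells all that it offers.
- The arm moves only by the tool arm_command, never from a script. Its argument "series" is a list that holds one entry, the list of rows, each a list of 7 numbers: the turn, a rotation vector about the tool's x, y, z normalised to -1 to 1, where 1 is 180 degrees, then the shift along the tool's x, y, z normalised to -1 to 1, where 1 is 0.75 m, then the opening, from -1 (shut) to 1 (fully open). In form: [[[wx, wy, wz, tx, ty, tz, jaw], ...]]. A call has 1 to 10 rows; each row is the pose to reach, as a shift and turn from the pose commanded when the call began, along the tool's axes at that moment, turning the shorter way round; what a row does not reach only later rows make up. A row lasts 1/12 s, in which the tool goes at most 41.7 mm and 7.16 degrees, less where a joint would pass 70% of its speed; a pose out of reach is approached as far as the arm can. A call with a number of a shift or a turn outside -1 to 1 is refused whole. A call with a gripper value outside its range is refused whole. The fingers move at their own pace and stop on an object; "grip_force" is the grip in N (left out, the last holds). Time passes only in rows, so rows that repeat a pose let the fingers close. It gives the time, the measured TCP pose, the force, the opening and the grip force at its end, in the units of the state.
- get_obs(): the state, without advancing time (a new reading comes with each control period).
- vision.read_camera(name): name is "side" or "top" or "wrist"; returns a dict with "color" (480x640x3 uint8, red, green, blue), "range_z" (480x640 float32, m along the optical axis (not along the pixel's ray), 0 where there is no reading), "mtx" (3x3 intrinsics, pixels), "R" (3x3) and "t" (3): a world point X has camera coordinates R X + t. Camera axes: x right, y down, z forward; pixel columns grow to the right and rows downward; lengths in m; the calibration is good to about 2 mm. A picture is of the moment at which its call begins.
- arm.close_job(): hands the job in; it is judged then, once.
The state is a dict: "clock": time; "joints": joint angles; "dq": joint speeds; "effort": joint torques, N m; "eef_pos": TCP position; "eef_rot": TCP orientation; "wrist_force": force on the tool from outside, world axes, zero at the start; "ft_torque": the same for the moment, N m; "opening": finger opening in m; "grip_force": force on a finger pad.
Only numpy, scipy, OpenCV 4.12 (cv2) and the standard library are available. Lean on these libraries where they do the work, as an engineer would, in place of code of your own. Each camera call takes 0.05 s, during which the arm holds its last target. There are 200 camera calls.

TASK

Laminating is finished, so put the resin and hardener away in the grey bench rack: first stand the two tall resin bottles in the two holes of the back row (along the wire guard), and only then the two squat hardener jars in the two front holes. Keep them upright and set each one right down on the rack's floor instead of dropping it. Leave the two open mixing cups, the brush, the tape and the spray bottle where they are.

Things in the scene. Friction and masses are not known exactly. Their poses are not given: they have to be found in the camera images.
- bottle_a: Tall resin bottle, white plastic, paper label, grey cap; 158 mm high. Body 58 mm in diameter up to 108 mm, then shoulder and 36 mm neck; cap 42 mm in diameter from 128 to 158 mm, good to grip. About 0.4 kg. One of two alike. Stands on a fixed 3 mm mat, across from the rack. Origin: centre of underside, z up.
- bottle_b: Tall resin bottle, white plastic, paper label, grey cap; 158 mm high. Body 58 mm in diameter up to 108 mm, then shoulder and 36 mm neck; cap 42 mm in diameter from 128 to 158 mm, good to grip. About 0.4 kg. One of two alike. Stands on a fixed 3 mm mat, across from the rack. Origin: centre of underside, z up.
- jar_a: Squat closed hardener jar, white plastic, paper label, grey lid; 72 mm high. Body 58 mm in diameter up to 48 mm; lid 60 mm in diameter from 48 to 72 mm, good to grip. About 0.22 kg. One of two alike. Stands on a fixed 3 mm mat, across from the rack. Origin: centre of underside, z up.
- jar_b: Squat closed hardener jar, white plastic, paper label, grey lid; 72 mm high. Body 58 mm in diameter up to 48 mm; lid 60 mm in diameter from 48 to 72 mm, good to grip. About 0.22 kg. One of two alike. Stands on a fixed 3 mm mat, across from the rack. Origin: centre of underside, z up.
- rack: Fixed grey rack, 211 (x) x 206 mm. Top plate (upper face at height 36 mm) with four 80 mm round holes over a floor board (upper face at 10 mm) on which things stand. Wire guard 98 mm high along the back edge (x=+101). Origin: centre of underside; x runs from front to back row, roughly away from the robot, y left, z up. Hole centres: back row x=+52.5, front row x=-52.5, each at y=+50 and -50 mm.
- mixing_cup: Open, empty, clear plastic mixing cup, rim diameter 68 mm, 85 mm high; stands among the containers; to be left alone. Origin: centre of its underside, z up.
- mixing_tub: Open, empty, clear plastic low mixing tub, rim diameter 68 mm, 55 mm high; stands among the containers; to be left alone. Origin: centre of its underside, z up.
- brush: Flat laminating brush with a blue handle, 200 mm long, lying on the bench between mat and rack; to be left alone. Origin: on its underside about the middle of its length, x along the brush towards the bristles.
- tape_roll: Roll of masking tape lying flat on the bench beyond the work, 90 mm outer diameter, 36 mm high; to be left alone. Origin: centre of its underside, z up.
- spray_bottle: White trigger spray bottle with an orange trigger head, body diameter 68 mm, 194 mm high, standing on the bench to the left of the work; to be left alone. Origin: centre of its underside, z up.
Things that resemble listed ones, but are neither listed nor needed, are in the scene too. Leave any orange look-alike of the bottle_b alone.

How it is judged:
By the outcome, as a careful person would: the job done as asked, in the order asked, and still so for the second after the job is handed in, with the robot touching nothing.
It also fails if it takes over 112 s, if anything falls off the work surface, if the arm or the gripper's body presses on something with over 40 N, if the wrist force passes 120 N, or if a joint passes its speed limit or range.

## Working session

There is one attempt and no reset: what is moved stays moved. The work goes in short steps, Python scripts to look and compute and a tool call to move; the robot and the scene stay as the last step left them, time stands still between calls to the robot, and variables do not carry over. Pictures are saved under pics/ and viewed, at most 14 in all, crops included, and the job is handed in when it is done.

Besides the shell and the picture viewer there is one more tool, called after "Request:" as name(argument=value, ...) on one line, values as JSON. arm_command: Moves the arm, as the interface text tells. Scaled input: -1 to 1 covers 0.75 m each way for a shift and 180 degrees each way for a turn. Its arguments: {"type":"object","properties":{"series":{"type":"array","items":{"type":"array","items":{"type":"array","items":{"type":"number","minimum":-1,"maximum":1}}}},"grip_force":{"type":"number"}},"required":["series"]}

```bash
mkdir -p pics; cat > h.py <<'E'
import numpy as np, cv2
from workcell import get_obs, vision, arm
def snap(n,f):
    d=vision.read_camera(n); np.savez(f'{f}.npz',**d); cv2.imwrite(f'pics/{f}.png',d['color'][:,:,::-1]); return d
def cloud(d):
    z=d['range_z'];v,u=np.mgrid[:480,:640];K=d['mtx']
    p=np.stack([(u-K[0,2])/K[0,0]*z,(v-K[1,2])/K[1,1]*z,z],-1)
    w=(p-d['t'])@d['R']; w[z==0]=np.nan; return w
E
python3 - <<'E'
from h import *
for n in('top','side'):
    d=snap(n,n+'0'); print(n,-d['R'].T@d['t'],d['mtx'][0,0])
print(get_obs())
E
```

```text
top [0.4442029  0.01123377 1.35140151] 603.2639030223643
side [ 0.04241648 -0.62424596  1.0827128 ] 553.7970047171127
{'clock': 0.1, 'joints': array([-71.23059415,  30.77205961,  -0.25336707,  88.16471957,
         0.14977266,  61.15132504,  -4.08035113]), 'dq': array([-0.03776627, -0.11452255, -0.10525359, -0.16228885,  0.01018683,
        0.02323072, -0.00767625]), 'effort': array([ 2.10130122e-03, -5.72076774e+01,  9.93445180e-01, -2.52228498e+01,
       -5.62104536e-02,  1.34637594e-02,  7.35573803e-05]), 'eef_pos': array([0.24921243, 0.59973396, 0.23794141]), 'eef_rot': array([[-9.23481015e-01,  3.83643848e-01, -4.61643639e-04],
       [ 3.83644102e-01,  9.23479869e-01, -1.46100387e-03],
       [-1.34186540e-04, -1.52631620e-03, -9.99998826e-01]]), 'wrist_force': array([-0.13894329,  0.57614922, -0.71049786]), 'ft_torque': array([-0.01523535, -0.01745789,  0.05028604]), 'grip_force': 0.0, 'opening': 0.08798163123651809}
```

View pics/top0.png

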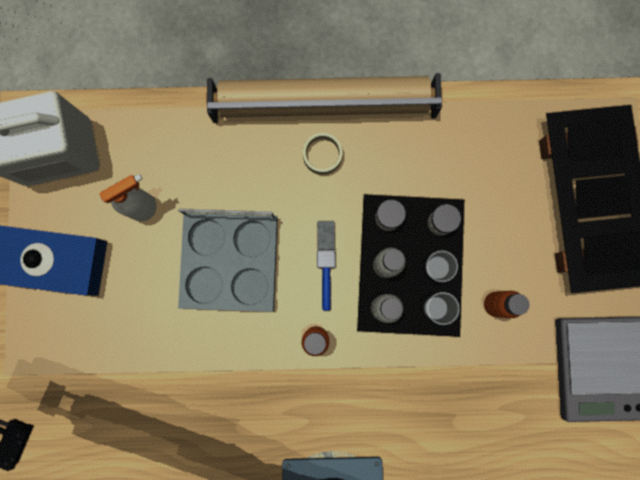

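View pics/side0.png

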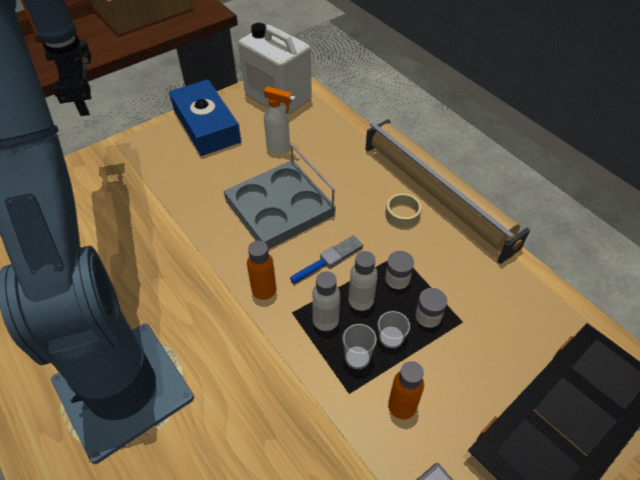

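Top view: jars at (390,215) and (444,219), bottles at (389,262) and (386,308), clear cups at (441,266) and (441,308), rack at about (228,260) with the guard at the top edge, and two orange look-alikes. I'll measure the caps and the holes.

```bash
python3 - <<'E'
from h import *
for cam in('top','side'):
    d=dict(np.load(cam+'0.npz')); w=cloud(d); c=-d['R'].T@d['t']
    def reg(name,x0,x1,y0,y1,z0,z1):
        m=(w[...,0]>x0)&(w[...,0]<x1)&(w[...,1]>y0)&(w[...,1]<y1)&(w[...,2]>z0)&(w[...,2]<z1)
        p=w[m]
        if len(p)<8: print(cam,name,len(p));return
        (cx,cy),r=cv2.minEnclosingCircle(p[:,:2].astype(np.float32))
        print(cam,name,len(p),'mean',p.mean(0).round(4),'circ',round(cx,4),round(cy,4),round(r,4))
    # all tops
    for lab,z0,z1,R in(('tall',.155,.168,None),('jar',.069,.082,None),('cup',.083,.093,None)):
        m=((w[...,2]>z0)&(w[...,2]<z1)&(w[...,1]<.0)&(w[...,1]>-.40)&(w[...,0]>.2)&(w[...,0]<.75)).astype(np.uint8)
        n,L,s,_=cv2.connectedComponentsWithStats(m)
        for i in range(1,n):
            if s[i,4]>60:
                p=w[L==i];(cx,cy),r=cv2.minEnclosingCircle(p[:,:2].astype(np.float32))
                print(cam,lab,s[i],p.mean(0).round(4),np.round([cx,cy,r],4))
    # rack plate & floor in holes
    m=(w[...,2]>.028)&(w[...,2]<.044)&(w[...,1]>.08)&(w[...,1]<.36)&(w[...,0]>.25)&(w[...,0]<.62)
    p=w[m][:,:2].astype(np.float32); print(cam,'plate',len(p),cv2.minAreaRect(p),w[m][:,2].mean())
    m=((w[...,2]>.004)&(w[...,2]<.018)&(w[...,1]>.08)&(w[...,1]<.36)&(w[...,0]>.3)&(w[...,0]<.62)).astype(np.uint8)
    n,L,s,_=cv2.connectedComponentsWithStats(m)
    for i in range(1,n):
        if s[i,4]>200: print('hole',s[i],w[L==i].mean(0).round(4))
E
```

```text
top tall [384 249  21  21 333] [ 0.5286 -0.1306  0.1597] [ 0.5288 -0.1311  0.021 ]
top tall [509 294  21  21 253] [ 0.4361 -0.3749  0.1573] [ 0.4357 -0.3741  0.021 ]
top tall [382 298  21  21 342] [ 0.4324 -0.1235  0.1596] [ 0.4324 -0.1233  0.0207]
top jar [378 199  28  28 587] [ 0.6339 -0.1386  0.0739] [ 0.6338 -0.1385  0.0303]
top jar [433 204  28  28 587] [ 0.6211 -0.2562  0.0738] [ 0.6214 -0.2565  0.0304]
top plate 4052 ((0.5294413566589355, 0.21860197186470032), (0.20721592009067535, 0.1876305192708969), 87.17756652832031) 0.034572477665193994
hole [189 227  36  28 752] [0.5925 0.2689 0.0088]
hole [235 226  35  30 839] [0.589  0.1672 0.0089]
hole [187 267  35  36 946] [0.492  0.2746 0.0087]
hole [232 268  36  36 959] [0.4866 0.1736 0.0088]
side tall [355 251  21  18 284] [ 0.5265 -0.1316  0.1618] [ 0.5277 -0.1307  0.022 ]
side tall [316 271  21  19 311] [ 0.4303 -0.124   0.1616] [ 0.4312 -0.1226  0.0221]
side tall [401 361  23  23 391] [ 0.4341 -0.3743  0.1588] [ 0.4346 -0.3732  0.0218]
side jar [388 251  26  23 473] [ 0.6313 -0.1392  0.076 ] [ 0.6331 -0.1383  0.0323]
side jar [
[... 345 characters left out ...]
12  69] [ 0.4108 -0.2575  0.0753] [ 0.4196 -0.2474  0.0295]
side cup [350 280  27  12  73] [ 0.5133 -0.1473  0.0885] [ 0.5238 -0.135   0.0286]
side cup [313 300  27  13  70] [ 0.4191 -0.1414  0.0879] [ 0.4269 -0.1296  0.0277]
side cup [343 324  34  31 213] [ 0.4291 -0.2368  0.0876] [ 0.4293 -0.2376  0.0349]
side plate 2616 ((0.5286078453063965, 0.21843035519123077), (0.2130749672651291, 0.19148077070713043), 87.51378631591797) 0.03696035559922025
hole [272 171  26  19 313] [0.5971 0.2838 0.012 ]
hole [237 186  30  21 465] [0.4991 0.2891 0.0118]
hole [292 193  28  21 388] [0.5939 0.1823 0.0117]
hole [256 210  31  22 529] [0.4937 0.1878 0.0115]
hole [267 215  64  37 264] [0.5229 0.1155 0.0097]
```

```bash
cat >> h.py <<'E'
def goal(x,y,z,heading,n=10):
    "row numbers from measured pose to world TCP pose; heading = world angle of tool y"
    o=get_obs();R=o['eef_rot'];s=R.T@(np.array([x,y,z])-o['eef_pos'])
    h=np.degrees(np.arctan2(R[1,1],R[0,1]));a=(heading-h+180)%360-180
    print('pos',o['eef_pos'].round(4),'h',h.round(1),'wz',round(-a/180,4),'shift',(s/.75).round(4),'rows',np.linalg.norm(s)/.0417,abs(a)/7.16)
E
python3 - <<'E'
from h import *
from scipy.optimize import minimize
for cam in('top','side'):
    d=dict(np.load(cam+'0.npz')); w=cloud(d); c=-d['R'].T@d['t']
    dirs=(w-c); q=c+dirs*((.036-c[2])/dirs[...,2])[...,None]
    reg=(q[...,0]>.4)&(q[...,0]<.66)&(q[...,1]>.09)&(q[...,1]<.35)&(w[...,2]<.05)
    P=q[reg][:,:2]; lab=(w[reg][:,2]>.026)
    def f(p):
        e=np.array([np.cos(p[2]),np.sin(p[2])]);l=P-p[:2];a=l@e;b=-l[:,0]*e[1]+l[:,1]*e[0]
        sd=np.minimum(.1055-abs(a),.103-abs(b))
        for hx in(.0525,-.0525):
            for hy in(.05,-.05): sd=np.minimum(sd,np.hypot(a-hx,b-hy)-.04)
        return np.mean((1/(1+np.exp(-sd/.002))-lab)**2)
    r=minimize(f,[.53,.218,-.05],method='Nelder-Mead',options=dict(xatol=1e-5,fatol=1e-8))
    p=r.x;e=np.array([np.cos(p[2]),np.sin(p[2])]);n=np.array([-e[1],e[0]])
    print(cam,p.round(4),np.degrees(p[2]),r.fun,[(p[:2]+e*a+n*b).round(4).tolist() for a in(.0525,-.0525) for b in(.05,-.05)])
    m=(w[...,2]>.153)&(w[...,2]<.17)&(abs(w[...,1])<.08)&(w[...,0]>.2)&(w[...,0]<.6);print('orange',w[m].mean(0))
goal(.47,.15,.25,87)
E
```

```text
top [ 0.5412  0.2173 -0.0553] -3.1660136235829657 0.023198571139524143 [[0.5964, 0.2643], [0.5909, 0.1645], [0.4915, 0.2701], [0.486, 0.1703]]
orange [0.36735165 0.02900839 0.15663314]
side [ 0.539   0.2168 -0.053 ] -3.039129065912199 0.054394876371164164 [[0.5941, 0.2639], [0.5888, 0.1641], [0.4893, 0.2695], [0.484, 0.1696]]
orange [0.36539175 0.02779824 0.1587041 ]
pos [0.2492 0.5997 0.2379] h 67.4 wz -0.1087 shift [-0.5019 -0.4408 -0.0153] rows 12.01803035383748 2.7317880128801657
```

Request:
arm_command(series=[[[0,0,-0.03,-0.02,-0.018,0,0.6],[0,0,-0.05,-0.055,-0.05,0,0.6],[0,0,-0.08,-0.09,-0.08,0,0.6],[0,0,-0.109,-0.13,-0.115,0,0.6],[0,0,-0.109,-0.17,-0.15,-0.005,0.6],[0,0,-0.109,-0.21,-0.185,-0.01,0.6],[0,0,-0.109,-0.25,-0.22,-0.015,0.6],[0,0,-0.109,-0.29,-0.255,-0.015,0.6],[0,0,-0.109,-0.33,-0.29,-0.015,0.6],[0,0,-0.109,-0.36,-0.32,-0.015,0.6]]])

```text
clock: 0.93
eef_pos: [0.4078, 0.2718, 0.2499]
eef_rot: [[-0.999, 0.053, 0.0], [0.053, 0.999, -0.001], [-0.0, -0.001, -1.0]]
wrist_force: [0.3, 0.5, 0.1]
opening: 0.0704
grip_force: 0.0
```

```bash
python3 - <<'E'
from h import *
goal(.47,.1,.25,87)
goal(.432,-.123,.25,87)
print(get_obs()['opening'])
E
```

```text
pos [0.4078 0.2718 0.2499] h 86.9 wz -0.0004 shift [-9.500e-02 -2.243e-01  1.000e-04] rows 4.381667563809147 0.009213450096715424
pos [0.4078 0.2718 0.2499] h 86.9 wz -0.0004 shift [-6.030e-02 -5.239e-01  3.000e-04] rows 9.48575705934033 0.009213450096715424
0.07042269725003779
```

Request:
arm_command(series=[[[0,0,0,-0.01,-0.045,0,0.6],[0,0,0,-0.03,-0.1,0,0.6],[0,0,0,-0.045,-0.155,0,0.6],[0,0,0,-0.055,-0.21,0,0.6],[0,0,0,-0.06,-0.265,0,0.6],[0,0,0,-0.06,-0.32,0,0.6],[0,0,0,-0.06,-0.375,0,0.6],[0,0,0,-0.06,-0.43,0,0.6],[0,0,0,-0.06,-0.485,0,0.6],[0,0,0,-0.06,-0.524,0,0.6]]])

```text
clock: 1.77
eef_pos: [0.4304, -0.1233, 0.25]
eef_rot: [[-0.999, 0.054, 0.0], [0.054, 0.999, -0.001], [-0.0, -0.001, -1.0]]
wrist_force: [0.6, 0.6, 0.0]
opening: 0.0702
grip_force: 0.0
```

```bash
python3 - <<'E'
from h import *
d=snap('wrist','w1');w=cloud(d)
goal(.432,-.123,.127,87)
m=((w[...,2]>.15)&(w[...,2]<.17)&(w[...,0]>.3)&(w[...,0]<.6)).astype(np.uint8)
n,L,s,_=cv2.connectedComponentsWithStats(m)
for i in range(1,n):
    if s[i,4]>300: p=w[L==i];print(s[i],p.mean(0).round(4),cv2.minEnclosingCircle(p[:,:2].astype(np.float32)))
E
```

```text
pos [ 0.4299 -0.1285  0.2503] h 86.6 wz -0.0024 shift [-0.0022  0.0081  0.1643] rows 2.959677845822646 0.06056041458525012
[ 509  101   75   69 3930] [0.3655 0.0277 0.1586] ((0.36666667461395264, 0.029622407630085945), 0.021622629836201668)
[ 285  214   60   61 2883] [ 0.4294 -0.1225  0.1617] ((0.4311845898628235, -0.1226162314414978), 0.021239859983325005)
[ 285  332   53   49 2166] [ 0.5227 -0.1301  0.1611] ((0.5268514752388, -0.13009078800678253), 0.021384049206972122)
```

View pics/w1.png

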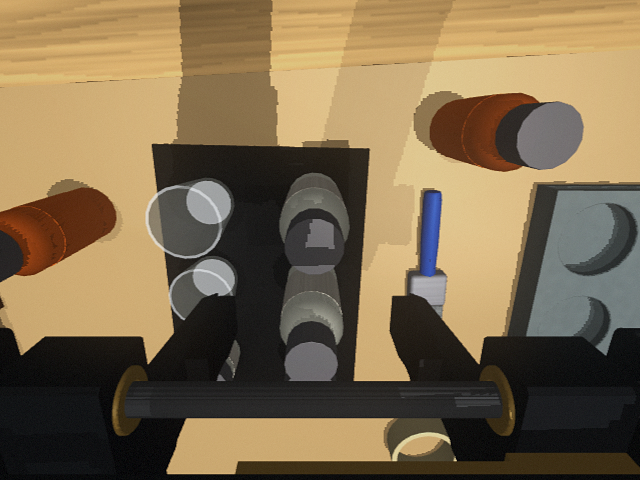

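Wrist view: the near bottle's cap is at (315,240), inside the finger line. Measured (0.431,-0.123), which agrees with the top view. Descending.

Request:
arm_command(series=[[[0,0,0,-0.002,0.008,0.03,0.6],[0,0,0,-0.002,0.008,0.07,0.6],[0,0,0,-0.002,0.008,0.11,0.6],[0,0,0,-0.002,0.008,0.14,0.6],[0,0,0,-0.002,0.008,0.155,0.6],[0,0,0,-0.002,0.008,0.163,0.6],[0,0,0,-0.002,0.008,0.164,0.6],[0,0,0,-0.002,0.008,0.164,0.6]]])

```text
clock: 2.48
eef_pos: [0.4334, -0.1138, 0.1272]
eef_rot: [[-0.999, 0.051, -0.0], [0.051, 0.999, -0.0], [0.0, -0.0, -1.0]]
wrist_force: [-0.1, -0.8, -0.5]
opening: 0.0711
grip_force: 0.0
```

Request:
arm_command(series=[[[0,0,0,0,0,0,-1],[0,0,0,0,0,0,-1],[0,0,0,0,0,0,-1],[0,0,0,0,0,0,-1],[0,0,0,0,0,0,-1],[0,0,0,0,0,0,-1]]], grip_force=35)

```text
clock: 2.98
eef_pos: [0.4338, -0.1144, 0.1275]
eef_rot: [[-0.999, 0.052, 0.001], [0.052, 0.999, -0.001], [-0.001, -0.001, -1.0]]
wrist_force: [0.6, -2.1, 4.3]
opening: 0.0411
grip_force: 34.8
```

```bash
python3 - <<'E'
from h import *
print(get_obs()['opening'],get_obs()['grip_force'])
goal(.432,-.123,.217,87)
goal(.595,.264,.217,86.9)
E
```

```text
0.04111672526586871 34.8251573368907
pos [ 0.4338 -0.1144  0.1275] h 87.0 wz 0.0002 shift [ 0.0016 -0.0117 -0.1194] rows 2.157172451302863 0.005840102028422183
pos [ 0.4338 -0.1144  0.1275] h 87.0 wz 0.0008 shift [-0.1888  0.5149 -0.1194] rows 10.093834253172949 0.019806582475352733
```

Request:
arm_command(series=[[[0,0,0,0,0,-0.005,-1],[0,0,0,0,0,-0.02,-1],[0,0,0,0,0,-0.045,-1],[0,0,0,0,0,-0.075,-1],[0,0,0,0,0,-0.1,-1],[0,0,0,0,0,-0.115,-1],[0,0,0,0,0,-0.12,-1],[0,0,0,0,0,-0.12,-1],[0,0,0,0,0,-0.12,-1]]])

```text
clock: 3.73
eef_pos: [0.4323, -0.1134, 0.2161]
eef_rot: [[-0.999, 0.051, -0.002], [0.051, 0.999, 0.0], [0.002, 0.0, -1.0]]
wrist_force: [-1.0, -0.0, -5.2]
opening: 0.0412
grip_force: 34.9
```

```bash
python3 - <<'E'
from h import *
d=snap('side','s1')
cv2.imwrite('pics/s1c.png',cv2.resize(d['color'][150:390,220:500,::-1],None,fx=2,fy=2))
print(get_obs()['wrist_force'],get_obs()['opening'])
goal(.595,.264,.217,86.9)
E
```

```text
[-0.52581495  0.72828581 -5.78883021] 0.041531392378076744
pos [ 0.4322 -0.1134  0.2159] h 87.1 wz 0.001 shift [-0.1911  0.5137 -0.0018] rows 9.857308896737035 0.024533230242267227
```

View pics/s1c.png

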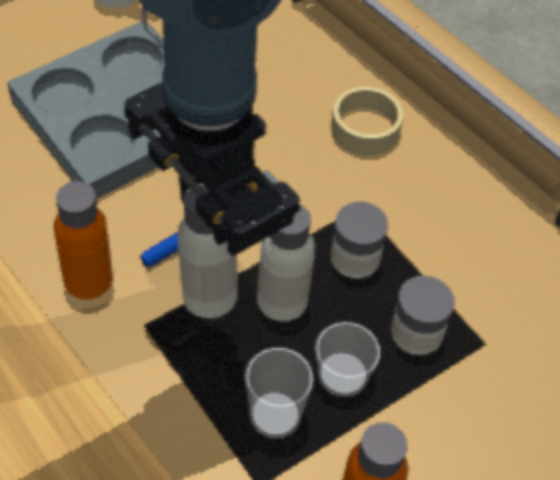

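Crop: the bottle is held upright, clear of the mat; the other items are in place. Carrying to the far back hole.

Request:
arm_command(series=[[[0,0,0,-0.004,0.01,0,-1],[0,0,0,-0.011,0.03,0,-1],[0,0,0,-0.024,0.065,0,-1],[0,0,0,-0.041,0.11,0,-1],[0,0,0,-0.058,0.155,0,-1],[0,0,0,-0.074,0.2,0,-1],[0,0,0,-0.091,0.245,0,-1],[0,0,0,-0.108,0.29,0,-1],[0,0,0,-0.123,0.33,0,-1],[0,0,0,-0.136,0.365,0,-1]]])

```text
clock: 4.62
eef_pos: [0.549, 0.1579, 0.2157]
eef_rot: [[-0.999, 0.049, -0.002], [0.049, 0.999, 0.0], [0.002, 0.0, -1.0]]
wrist_force: [0.3, 0.2, -5.6]
opening: 0.041
grip_force: 34.9
```

Request:
arm_command(series=[[[0,0,0,-0.013,0.035,0,-1],[0,0,0,-0.024,0.065,0,-1],[0,0,0,-0.035,0.095,0,-1],[0,0,0,-0.045,0.12,0,-1],[0,0,0,-0.05,0.135,0,-1],[0,0,0,-0.054,0.145,0,-1],[0,0,0,-0.055,0.149,0,-1],[0,0,0,-0.055,0.149,0,-1],[0,0,0,-0.055,0.149,0,-1],[0,0,0,-0.055,0.149,0,-1]]])

```text
clock: 5.45
eef_pos: [0.596, 0.2622, 0.217]
eef_rot: [[-0.999, 0.053, -0.0], [0.053, 0.999, -0.001], [0.0, -0.001, -1.0]]
wrist_force: [0.0, -0.0, -5.6]
opening: 0.0412
grip_force: 34.9
```

```bash
python3 - <<'E'
from h import *
d=snap('side','s2')
cv2.imwrite('pics/s2c.png',cv2.resize(d['color'][60:260,200:400,::-1],None,fx=2.5,fy=2.5))
print(get_obs()['wrist_force'],get_obs()['opening'])
goal(.595,.264,.136,86.9)
E
```

```text
[-0.09834072  0.05520317 -5.45973298] 0.04102712406491004
pos [0.5961 0.2624 0.2171] h 87.0 wz 0.0004 shift [0.0015 0.0022 0.1081] rows 1.9454486617768376 0.009061344069499487
```

View pics/s2c.png

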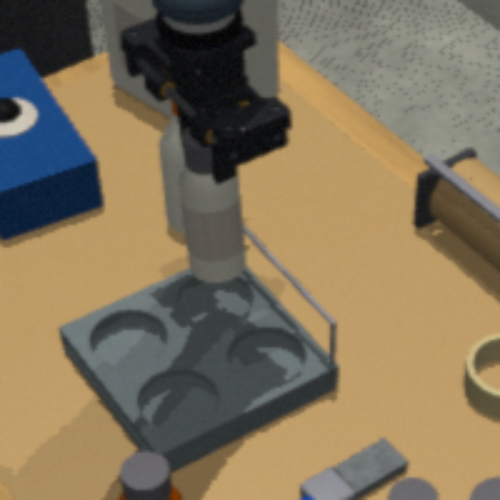

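Crop: the bottle hangs upright over the far back hole. The spray trigger is close to the gripper body's end, so I'll check that clearance.

```bash
python3 - <<'E'
from h import *
for c in('top','side'):
    w=cloud(dict(np.load(c+'0.npz')))
    m=(w[...,2]>.11)&(w[...,2]<.22)&(w[...,1]>.3)&(w[...,1]<.5)&(w[...,0]>.4)&(w[...,0]<.7)
    p=w[m];print(c,len(p),p.min(0),p.max(0));q=p[p[:,1]<p[:,1].min()+.02];print(q.mean(0),q.max(0),q.min(0))
E
```

```text
top 1012 [0.64031724 0.36152531 0.11001688] [0.6999711  0.44442648 0.19900843]
[0.69047447 0.37423266 0.18697327] [0.69990156 0.38143851 0.1981498 ] [0.67990112 0.36152531 0.14599445]
side 771 [0.63634611 0.35979851 0.11008451] [0.69930421 0.44168402 0.20065422]
[0.68889398 0.37379385 0.18575979] [0.69930421 0.37970548 0.1989516 ] [0.67621194 0.35979851 0.15333628]
```

The spray nozzle is about 40 mm clear. Lowering.

Request:
arm_command(series=[[[0,0,0,0.001,0.002,0.01,-1],[0,0,0,0.001,0.002,0.03,-1],[0,0,0,0.001,0.002,0.055,-1],[0,0,0,0.001,0.002,0.075,-1],[0,0,0,0.001,0.002,0.09,-1],[0,0,0,0.001,0.002,0.1,-1],[0,0,0,0.001,0.002,0.105,-1],[0,0,0,0.001,0.002,0.107,-1],[0,0,0,0.001,0.002,0.107,-1],[0,0,0,0.001,0.002,0.107,-1]]])

```text
clock: 6.33
eef_pos: [0.596, 0.2655, 0.1375]
eef_rot: [[-0.999, 0.051, 0.001], [0.051, 0.999, 0.001], [-0.001, 0.001, -1.0]]
wrist_force: [0.5, 0.1, -5.3]
opening: 0.0409
grip_force: 34.9
```

Request:
arm_command(series=[[[0,0,0,0,0,0.001,-1],[0,0,0,0,0,0.002,-1],[0,0,0,0,0,0.003,-1],[0,0,0,0,0,0.003,-1],[0,0,0,0,0,0.003,-1]]])

```text
clock: 6.75
eef_pos: [0.5956, 0.2654, 0.1347]
eef_rot: [[-0.999, 0.051, 0.0], [0.051, 0.999, 0.0], [-0.0, 0.0, -1.0]]
wrist_force: [1.1, -0.4, -3.7]
opening: 0.0412
grip_force: 34.8
```

Request:
arm_command(series=[[[0,0,0,0,0,0.001,-1],[0,0,0,0,0,0.0015,-1],[0,0,0,0,0,0.0015,-1],[0,0,0,0,0,0.0015,-1]]])

```text
clock: 7.08
eef_pos: [0.5964, 0.2654, 0.1345]
eef_rot: [[-0.999, 0.052, 0.002], [0.052, 0.999, 0.001], [-0.002, 0.001, -1.0]]
wrist_force: [-0.7, -1.4, 5.3]
opening: 0.0411
grip_force: 34.7
```

Seated. Release and retreat upward.

Request:
arm_command(series=[[[0,0,0,0,0,0,0.6],[0,0,0,0,0,0,0.6],[0,0,0,0,0,0,0.6],[0,0,0,0,0,-0.01,0.6],[0,0,0,0,0,-0.03,0.6],[0,0,0,0,0,-0.06,0.6],[0,0,0,0,0,-0.1,0.6],[0,0,0,0,0,-0.14,0.6],[0,0,0,0,0,-0.15,0.6],[0,0,0,0,0,-0.15,0.6]]])

```text
clock: 7.92
eef_pos: [0.597, 0.2663, 0.2492]
eef_rot: [[-0.999, 0.051, 0.005], [0.051, 0.999, 0.003], [-0.005, 0.003, -1.0]]
wrist_force: [0.2, 0.8, -0.4]
opening: 0.0708
grip_force: 0.0
```

```bash
python3 - <<'E'
from h import *
print(get_obs()['opening'])
goal(.527,-.1305,.247,86.9)
E
```

```text
0.07083545157041148
pos [0.597  0.2663 0.2492] h 87.1 wz 0.0009 shift [ 0.0661 -0.5331  0.0009] rows 9.661527288480151 0.02377662554435101
```

Request:
arm_command(series=[[[0,0,0,0.005,-0.04,0,0.6],[0,0,0,0.012,-0.095,0,0.6],[0,0,0,0.018,-0.15,0,0.6],[0,0,0,0.025,-0.205,0,0.6],[0,0,0,0.032,-0.26,0,0.6],[0,0,0,0.039,-0.315,0,0.6],[0,0,0,0.046,-0.37,0,0.6],[0,0,0,0.053,-0.425,0,0.6],[0,0,0,0.059,-0.475,0,0.6],[0,0,0,0.063,-0.51,0,0.6]]])

```text
clock: 8.75
eef_pos: [0.5264, -0.1181, 0.2446]
eef_rot: [[-0.998, 0.055, -0.002], [0.055, 0.998, -0.001], [0.002, -0.001, -1.0]]
wrist_force: [0.8, -0.2, 0.4]
opening: 0.0708
grip_force: 0.0
```

Request:
arm_command(series=[[[0,0,0,0.002,-0.015,0,0.6],[0,0,0,0.003,-0.023,0,0.6],[0,0,0,0.003,-0.023,0,0.6],[0,0,0,0.003,-0.023,0,0.6],[0,0,0,0.003,-0.023,0,0.6]]])

```text
clock: 9.17
eef_pos: [0.526, -0.129, 0.2455]
eef_rot: [[-0.999, 0.048, -0.0], [0.048, 0.999, 0.001], [0.0, 0.001, -1.0]]
wrist_force: [-1.1, 0.0, -0.4]
opening: 0.0704
grip_force: 0.0
```

```bash
python3 - <<'E'
from h import *
d=snap('wrist','w2');w=cloud(d)
goal(.527,-.1305,.127,86.9)
m=((w[...,2]>.15)&(w[...,2]<.17)&(w[...,0]>.45)&(w[...,0]<.6)&(w[...,1]<-.08)).astype(np.uint8)
n,L,s,_=cv2.connectedComponentsWithStats(m)
for i in range(1,n):
    if s[i,4]>300: p=w[L==i];print(s[i],p.mean(0).round(4),cv2.minEnclosingCircle(p[:,:2].astype(np.float32)))
d=snap('top','t2');w=cloud(d)
m=((w[...,2]>.155)&(w[...,2]<.18)&(w[...,0]>.55)&(w[...,0]<.64)&(w[...,1]>.2)&(w[...,1]<.3))
p=w[m];print('placed',len(p),p.mean(0),cv2.minEnclosingCircle(p[:,:2].astype(np.float32)))
E
```

```text
pos [ 0.5259 -0.1292  0.2456] h 87.2 wz 0.0019 shift [-0.0015 -0.0018  0.1581] rows 2.8442444449647306 0.04756637415602162
[ 281  217   62   62 2958] [ 0.5256 -0.1302  0.1617] ((0.5273275375366211, -0.13036783039569855), 0.02103768102824688)
placed 361 [0.59377165 0.25568887 0.16657458] ((0.5940932035446167, 0.2564312219619751), 0.021280301734805107)
```

View pics/t2.png

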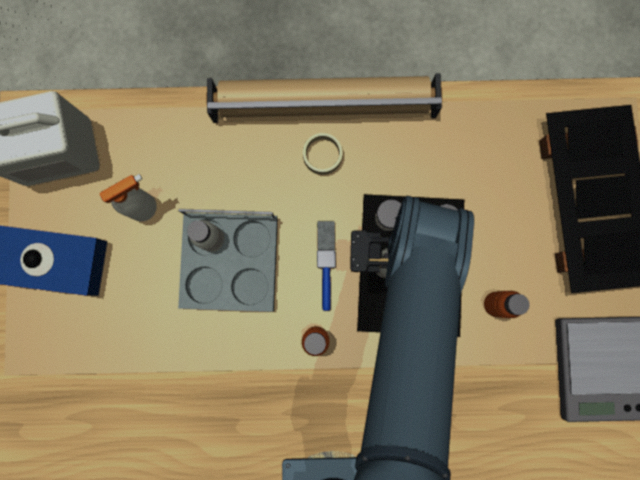

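Top view: the first bottle stands in the far back hole (cap at (203,232)), 8 mm off centre but down on the floor (top 0.167). The gripper is above bottle 2 and aligned.

Request:
arm_command(series=[[[0,0,0,-0.002,-0.0015,0.02,0.6],[0,0,0,-0.002,-0.0015,0.06,0.6],[0,0,0,-0.002,-0.0015,0.1,0.6],[0,0,0,-0.002,-0.0015,0.135,0.6],[0,0,0,-0.002,-0.0015,0.15,0.6],[0,0,0,-0.002,-0.0015,0.157,0.6],[0,0,0,-0.002,-0.0015,0.158,0.6],[0,0,0,-0.002,-0.0015,0.158,0.6],[0,0,0,-0.002,-0.0015,0.158,0.6]]])

```text
clock: 10.02
eef_pos: [0.528, -0.1327, 0.1288]
eef_rot: [[-0.999, 0.051, 0.002], [0.051, 0.999, -0.0], [-0.003, -0.0, -1.0]]
wrist_force: [0.1, 0.2, 0.2]
opening: 0.0708
grip_force: 0.0
```

Request:
arm_command(series=[[[0,0,0,0,0,0,-1],[0,0,0,0,0,0,-1],[0,0,0,0,0,0,-1],[0,0,0,0,0,0,-1],[0,0,0,0,0,0,-1],[0,0,0,0,0,0,-1]]])

```text
clock: 10.52
eef_pos: [0.5272, -0.1322, 0.1277]
eef_rot: [[-0.999, 0.051, 0.001], [0.051, 0.999, 0.0], [-0.001, 0.0, -1.0]]
wrist_force: [0.4, 1.9, 2.9]
opening: 0.0412
grip_force: 35.0
```

Request:
arm_command(series=[[[0,0,0,0,0,-0.005,-1],[0,0,0,0,0,-0.02,-1],[0,0,0,0,0,-0.045,-1],[0,0,0,0,0,-0.075,-1],[0,0,0,0,0,-0.1,-1],[0,0,0,0,0,-0.115,-1],[0,0,0,0,0,-0.12,-1],[0,0,0,0,0,-0.12,-1],[0,0,0,0,0,-0.12,-1]]])

```text
clock: 11.27
eef_pos: [0.5262, -0.1324, 0.2166]
eef_rot: [[-0.999, 0.051, -0.001], [0.051, 0.999, 0.0], [0.001, 0.0, -1.0]]
wrist_force: [-0.1, 0.0, -5.6]
opening: 0.0409
grip_force: 35.0
```

```bash
python3 - <<'E'
from h import *
d=snap('side','s3')
cv2.imwrite('pics/s3c.png',cv2.resize(d['color'][100:380,200:500,::-1],None,fx=2,fy=2))
print(get_obs()['wrist_force'],get_obs()['opening'])
goal(.590,.163,.217,86.9)
E
```

```text
[-0.41277085 -0.09525276 -5.41500084] 0.04100471836177631
pos [ 0.526  -0.1323  0.2162] h 87.1 wz 0.0009 shift [-0.065   0.3976 -0.0011] rows 7.246463837479331 0.02276101146977312
```

View pics/s3c.png

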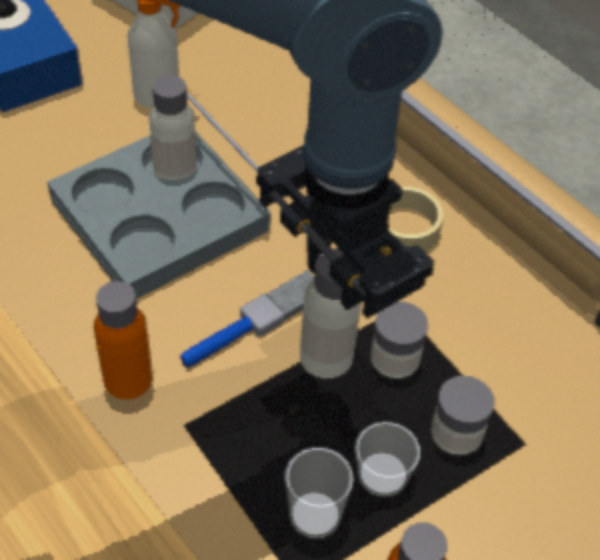

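Crop: the first bottle stands upright in the rack; the second is held upright. Carrying it to the other back hole.

Request:
arm_command(series=[[[0,0,0,-0.002,0.01,0,-1],[0,0,0,-0.005,0.03,0,-1],[0,0,0,-0.01,0.065,0,-1],[0,0,0,-0.018,0.11,0,-1],[0,0,0,-0.025,0.155,0,-1],[0,0,0,-0.033,0.2,0,-1],[0,0,0,-0.04,0.245,0,-1],[0,0,0,-0.047,0.285,0,-1],[0,0,0,-0.053,0.32,0,-1],[0,0,0,-0.058,0.35,0,-1]]])

```text
clock: 12.15
eef_pos: [0.5832, 0.1309, 0.2162]
eef_rot: [[-0.999, 0.049, -0.002], [0.049, 0.999, 0.001], [0.002, 0.0, -1.0]]
wrist_force: [-0.8, -0.6, -4.9]
opening: 0.0409
grip_force: 35.0
```

Request:
arm_command(series=[[[0,0,0,-0.003,0.02,0,-1],[0,0,0,-0.005,0.034,0,-1],[0,0,0,-0.007,0.042,0,-1],[0,0,0,-0.007,0.046,0,-1],[0,0,0,-0.007,0.046,0,-1],[0,0,0,-0.007,0.046,0,-1],[0,0,0,-0.007,0.046,0,-1],[0,0,0,-0.007,0.046,0,-1]]])

```text
clock: 12.82
eef_pos: [0.5909, 0.1603, 0.2175]
eef_rot: [[-0.999, 0.053, 0.0], [0.053, 0.999, -0.0], [-0.0, -0.0, -1.0]]
wrist_force: [-0.3, -0.7, -4.5]
opening: 0.041
grip_force: 35.0
```

```bash
python3 - <<'E'
from h import *
d=snap('side','s4')
cv2.imwrite('pics/s4c.png',cv2.resize(d['color'][60:260,200:400,::-1],None,fx=2.5,fy=2.5))
goal(.590,.162,.1345,86.9)
E
```

```text
pos [0.5909 0.1606 0.2175] h 87.0 wz 0.0005 shift [0.0013 0.0019 0.1106] rows 1.9898892174349 0.011612824177739973
```

View pics/s4c.png

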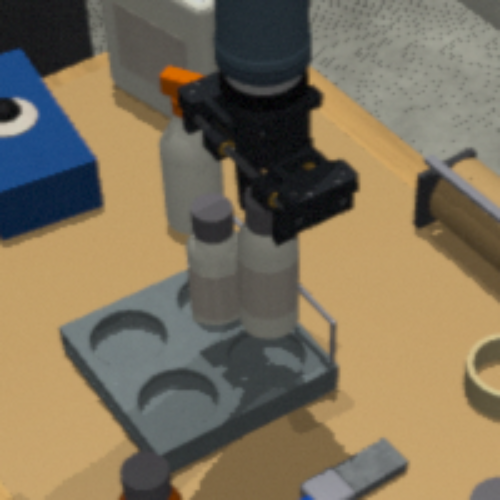

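Crop: the second bottle is over the right back hole, upright and clear of the first.

Request:
arm_command(series=[[[0,0,0,0.001,0.002,0.01,-1],[0,0,0,0.001,0.002,0.03,-1],[0,0,0,0.001,0.002,0.055,-1],[0,0,0,0.001,0.002,0.075,-1],[0,0,0,0.001,0.002,0.09,-1],[0,0,0,0.001,0.002,0.1,-1],[0,0,0,0.001,0.002,0.105,-1],[0,0,0,0.001,0.002,0.107,-1],[0,0,0,0.001,0.002,0.107,-1],[0,0,0,0.001,0.002,0.107,-1]]])

```text
clock: 13.7
eef_pos: [0.5907, 0.1632, 0.1378]
eef_rot: [[-0.999, 0.051, 0.001], [0.051, 0.999, 0.0], [-0.001, 0.0, -1.0]]
wrist_force: [-0.6, -0.1, -4.9]
opening: 0.0408
grip_force: 35.0
```

Request:
arm_command(series=[[[0,0,0,0,0,0.001,-1],[0,0,0,0,0,0.002,-1],[0,0,0,0,0,0.003,-1],[0,0,0,0,0,0.004,-1],[0,0,0,0,0,0.004,-1],[0,0,0,0,0,0.004,-1]]])

```text
clock: 14.2
eef_pos: [0.5907, 0.1632, 0.1347]
eef_rot: [[-0.999, 0.051, 0.001], [0.051, 0.999, 0.0], [-0.001, 0.0, -1.0]]
wrist_force: [-0.2, 1.4, 0.4]
opening: 0.041
grip_force: 35.0
```

Contact (−4.9 → +0.4 N). I'll press 0.5 mm more, then release.

Request:
arm_command(series=[[[0,0,0,0,0,0.0005,-1],[0,0,0,0,0,0.0005,-1],[0,0,0,0,0,0.0005,-1]]])

```text
clock: 14.45
eef_pos: [0.5909, 0.1633, 0.1346]
eef_rot: [[-0.999, 0.051, 0.002], [0.051, 0.999, 0.001], [-0.002, 0.001, -1.0]]
wrist_force: [-0.1, -0.1, 5.1]
opening: 0.0412
grip_force: 35.0
```

Request:
arm_command(series=[[[0,0,0,0,0,0,0.6],[0,0,0,0,0,0,0.6],[0,0,0,0,0,0,0.6],[0,0,0,0,0,-0.01,0.6],[0,0,0,0,0,-0.03,0.6],[0,0,0,0,0,-0.06,0.6],[0,0,0,0,0,-0.1,0.6],[0,0,0,0,0,-0.14,0.6],[0,0,0,0,0,-0.15,0.6],[0,0,0,0,0,-0.15,0.6]]])

```text
clock: 15.28
eef_pos: [0.5918, 0.1634, 0.2493]
eef_rot: [[-0.999, 0.052, 0.005], [0.052, 0.999, 0.002], [-0.005, 0.002, -1.0]]
wrist_force: [0.4, 0.4, -0.4]
opening: 0.0703
grip_force: 0.0
```

```bash
python3 - <<'E'
from h import *
goal(.6335,-.1385,.20,86.9)
E
```

```text
pos [0.5918 0.1634 0.2493] h 87.0 wz 0.0008 shift [-0.076  -0.3992  0.0653] rows 7.403213409037271 0.020171160717012686
```

Request:
arm_command(series=[[[0,0,0,-0.008,-0.04,0,0.85],[0,0,0,-0.018,-0.095,0,0.85],[0,0,0,-0.028,-0.15,0,0.85],[0,0,0,-0.039,-0.205,0,0.85],[0,0,0,-0.05,-0.26,0.02,0.85],[0,0,0,-0.06,-0.31,0.04,0.85],[0,0,0,-0.068,-0.355,0.06,0.85],[0,0,0,-0.073,-0.385,0.065,0.85],[0,0,0,-0.076,-0.399,0.065,0.85],[0,0,0,-0.076,-0.399,0.065,0.85]]])

```text
clock: 16.12
eef_pos: [0.6307, -0.1418, 0.1962]
eef_rot: [[-0.998, 0.056, -0.002], [0.056, 0.998, -0.001], [0.002, -0.001, -1.0]]
wrist_force: [-0.4, 0.3, -0.2]
opening: 0.0815
grip_force: 0.0
```

Request:
arm_command(series=[[[0,0,0,0,0,0,0.85],[0,0,0,0,0,0,0.85],[0,0,0,0,0,0,0.85]]])

```text
clock: 16.37
eef_pos: [0.6323, -0.1358, 0.1978]
eef_rot: [[-0.999, 0.048, 0.001], [0.048, 0.999, 0.001], [-0.001, 0.001, -1.0]]
wrist_force: [-0.2, -0.2, 0.9]
opening: 0.0811
grip_force: 0.0
```

```bash
python3 - <<'E'
from h import *
d=snap('wrist','w3');w=cloud(d)
print(get_obs()['opening'])
goal(.6335,-.1385,.044,86.9)
m=((w[...,2]>.068)&(w[...,2]<.085)&(w[...,0]>.56)&(w[...,0]<.7)&(w[...,1]<-.08)).astype(np.uint8)
n,L,s,_=cv2.connectedComponentsWithStats(m)
for i in range(1,n):
    if s[i,4]>300: p=w[L==i];print(s[i],p.mean(0).round(4),cv2.minEnclosingCircle(p[:,:2].astype(np.float32)))
w=cloud(snap('top','t3'))
m=((w[...,2]>.155)&(w[...,2]<.18)&(w[...,0]>.55)&(w[...,0]<.64)&(w[...,1]>.1)&(w[...,1]<.3)).astype(np.uint8)
n,L,s,_=cv2.connectedComponentsWithStats(m)
for i in range(1,n):
    if s[i,4]>50: p=w[L==i];print('placed',s[i],p.mean(0).round(4),cv2.minEnclosingCircle(p[:,:2].astype(np.float32)))
E
```

```text
0.08189629490657824
pos [ 0.6322 -0.1362  0.1979] h 87.2 wz 0.0019 shift [-0.0018 -0.0032  0.2052] rows 3.6906773290023898 0.046800133235993906
[ 118  183   81   77 4751] [ 0.6184 -0.2545  0.0759] ((0.6199241876602173, -0.2557510435581207), 0.030386997386813164)
[ 272  192   77   75 4468] [ 0.6312 -0.1379  0.0761] ((0.6326805353164673, -0.13803189992904663), 0.029975570738315582)
placed [188 220  22  21 361] [0.5938 0.2557 0.1664] ((0.5946687459945679, 0.25565600395202637), 0.021623903885483742)
placed [234 220  22  22 356] [0.5915 0.1635 0.1662] ((0.5916762948036194, 0.16419711709022522), 0.021258708089590073)
```

View pics/w3.png

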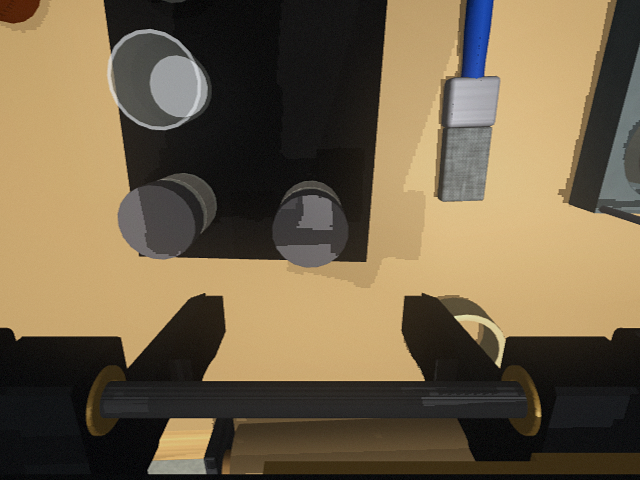

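Wrist view: the jar lid at (310,230) is centred between the fingers, and the neighbouring jar at (160,218) is clear. Both bottles are seated. Descending.

Request:
arm_command(series=[[[0,0,0,-0.001,-0.0025,0.03,0.85],[0,0,0,-0.001,-0.0025,0.08,0.85],[0,0,0,-0.001,-0.0025,0.13,0.85],[0,0,0,-0.001,-0.0025,0.17,0.85],[0,0,0,-0.001,-0.0025,0.19,0.85],[0,0,0,-0.001,-0.0025,0.2,0.85],[0,0,0,-0.001,-0.0025,0.204,0.85],[0,0,0,-0.001,-0.0025,0.205,0.85],[0,0,0,-0.001,-0.0025,0.205,0.85],[0,0,0,-0.001,-0.0025,0.205,0.85]]])

```text
clock: 17.3
eef_pos: [0.6337, -0.1409, 0.0455]
eef_rot: [[-0.999, 0.051, 0.003], [0.051, 0.999, -0.0], [-0.003, -0.0, -1.0]]
wrist_force: [-0.4, 0.3, 0.6]
opening: 0.0817
grip_force: 0.0
```

Request:
arm_command(series=[[[0,0,0,0,0,0,-1],[0,0,0,0,0,0,-1],[0,0,0,0,0,0,-1],[0,0,0,0,0,0,-1],[0,0,0,0,0,0,-1]]], grip_force=30)

```text
clock: 17.72
eef_pos: [0.6329, -0.1399, 0.0443]
eef_rot: [[-0.999, 0.051, 0.001], [0.051, 0.999, 0.001], [-0.001, 0.001, -1.0]]
wrist_force: [-1.9, 2.7, 5.7]
opening: 0.0595
grip_force: 30.0
```

Request:
arm_command(series=[[[0,0,0,0,0,-0.005,-1],[0,0,0,0,0,-0.02,-1],[0,0,0,0,0,-0.045,-1],[0,0,0,0,0,-0.075,-1],[0,0,0,0,0,-0.1,-1],[0,0,0,0,0,-0.115,-1],[0,0,0,0,0,-0.12,-1],[0,0,0,0,0,-0.12,-1],[0,0,0,0,0,-0.12,-1]]])

```text
clock: 18.47
eef_pos: [0.6318, -0.1405, 0.133]
eef_rot: [[-0.999, 0.051, -0.001], [0.051, 0.999, 0.0], [0.001, 0.0, -1.0]]
wrist_force: [-0.1, -0.3, -3.5]
opening: 0.0593
grip_force: 30.0
```

```bash
python3 - <<'E'
from h import *
print(get_obs()['wrist_force'],get_obs()['opening'])
goal(.485,.0,.134,86.9)
goal(.490,.27,.134,86.9)
E
```

```text
[-0.08934985 -0.31551418 -3.53335336] 0.05930715657623654
pos [ 0.6318 -0.1405  0.133 ] h 87.1 wz 0.0009 shift [ 0.205   0.177  -0.0011] rows 4.8720280971950585 0.022236425118418862
pos [ 0.6318 -0.1405  0.133 ] h 87.1 wz 0.0009 shift [ 0.2168  0.5369 -0.001 ] rows 10.414390819258292 0.022236425118418862
```

Request:
arm_command(series=[[[0,0,0,0.01,0.008,0,-1],[0,0,0,0.03,0.026,0,-1],[0,0,0,0.06,0.052,0,-1],[0,0,0,0.095,0.082,0,-1],[0,0,0,0.13,0.112,0,-1],[0,0,0,0.165,0.145,0,-1],[0,0,0,0.19,0.18,0,-1],[0,0,0,0.206,0.22,0,-1],[0,0,0,0.213,0.265,0,-1],[0,0,0,0.215,0.31,0,-1]]])

```text
clock: 19.3
eef_pos: [0.4804, 0.1009, 0.1329]
eef_rot: [[-0.999, 0.052, -0.003], [0.052, 0.999, -0.001], [0.003, -0.001, -1.0]]
wrist_force: [0.8, -0.3, -1.7]
opening: 0.0592
grip_force: 30.0
```

Request:
arm_command(series=[[[0,0,0,0,0.045,0,-1],[0,0,0,0,0.09,0,-1],[0,0,0,0,0.13,0,-1],[0,0,0,0,0.165,0,-1],[0,0,0,0,0.19,0,-1],[0,0,0,0.001,0.21,0,-1],[0,0,0,0.001,0.22,0,-1],[0,0,0,0.001,0.224,0,-1],[0,0,0,0.001,0.224,0,-1],[0,0,0,0.001,0.224,0,-1]]])

```text
clock: 20.13
eef_pos: [0.4912, 0.266, 0.1335]
eef_rot: [[-0.999, 0.053, -0.0], [0.053, 0.999, -0.001], [0.0, -0.001, -1.0]]
wrist_force: [-0.3, 0.2, -2.2]
opening: 0.059
grip_force: 30.0
```

```bash
python3 - <<'E'
from h import *
d=snap('side','s5')
cv2.imwrite('pics/s5c.png',cv2.resize(d['color'][60:260,180:380,::-1],None,fx=2.5,fy=2.5))
goal(.490,.268,.0515,86.9)
E
```

```text
pos [0.4913 0.2659 0.1336] h 86.9 wz 0.0003 shift [0.0018 0.0028 0.1095] rows 1.9700745951587597 0.006544304773698591
```

View pics/s5c.png

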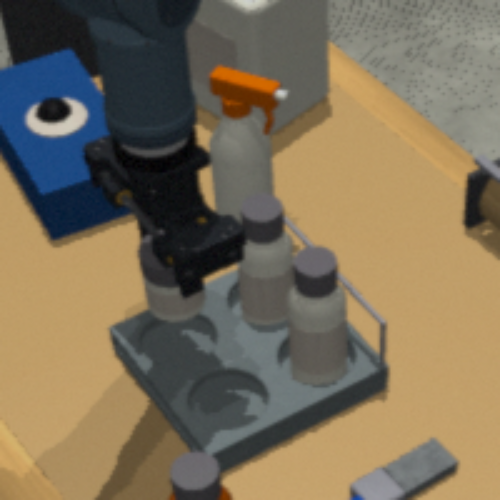

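Crop: the jar is over the left front hole, both bottles are upright, and the gripper is clear of them.

Request:
arm_command(series=[[[0,0,0,0.0015,0.003,0.01,-1],[0,0,0,0.0015,0.003,0.03,-1],[0,0,0,0.0015,0.003,0.055,-1],[0,0,0,0.0015,0.003,0.075,-1],[0,0,0,0.0015,0.003,0.09,-1],[0,0,0,0.0015,0.003,0.1,-1],[0,0,0,0.0015,0.003,0.105,-1],[0,0,0,0.0015,0.003,0.106,-1],[0,0,0,0.0015,0.003,0.106,-1],[0,0,0,0.0015,0.003,0.106,-1]]])

```text
clock: 21.02
eef_pos: [0.4906, 0.2702, 0.0549]
eef_rot: [[-0.999, 0.051, 0.001], [0.051, 0.999, 0.001], [-0.001, 0.001, -1.0]]
wrist_force: [0.6, 0.2, -1.8]
opening: 0.0589
grip_force: 30.0
```

Request:
arm_command(series=[[[0,0,0,0,0,0.001,-1],[0,0,0,0,0,0.002,-1],[0,0,0,0,0,0.003,-1],[0,0,0,0,0,0.004,-1],[0,0,0,0,0,0.004,-1],[0,0,0,0,0,0.004,-1]]])

```text
clock: 21.52
eef_pos: [0.4902, 0.2701, 0.0513]
eef_rot: [[-0.999, 0.051, 0.0], [0.051, 0.999, 0.0], [-0.0, 0.0, -1.0]]
wrist_force: [-0.5, 0.7, -0.2]
opening: 0.0591
grip_force: 30.0
```

Request:
arm_command(series=[[[0,0,0,0,0,0.0008,-1],[0,0,0,0,0,0.0008,-1],[0,0,0,0,0,0.0008,-1]]])

```text
clock: 21.77
eef_pos: [0.4902, 0.27, 0.0513]
eef_rot: [[-0.999, 0.051, 0.0], [0.051, 0.999, 0.0], [-0.0, 0.0, -1.0]]
wrist_force: [-1.2, 0.3, 6.1]
opening: 0.0592
grip_force: 30.0
```

Request:
arm_command(series=[[[0,0,0,0,0,0,0.8],[0,0,0,0,0,0,0.8],[0,0,0,0,0,0,0.8],[0,0,0,0,0,-0.01,0.8],[0,0,0,0,0,-0.04,0.8],[0,0,0,0,0,-0.08,0.8],[0,0,0,0,0,-0.13,0.8],[0,0,0,0,0,-0.18,0.8],[0,0,0,0,0,-0.2,0.8],[0,0,0,0,0,-0.2,0.8]]])

```text
clock: 22.6
eef_pos: [0.4926, 0.2713, 0.2054]
eef_rot: [[-0.999, 0.052, 0.007], [0.052, 0.999, 0.005], [-0.006, 0.005, -1.0]]
wrist_force: [0.1, -0.5, -0.3]
opening: 0.0797
grip_force: 0.0
```

```bash
python3 - <<'E'
from h import *
goal(.6205,-.256,.20,86.9)
E
```

```text
pos [0.4926 0.2713 0.2054] h 87.0 wz 0.0008 shift [-0.2066 -0.6933  0.0051] rows 13.011344202202434 0.019782525567404462
```

Request:
arm_command(series=[[[0,0,0,0,-0.035,0,0.85],[0,0,0,0,-0.085,0,0.85],[0,0,0,0,-0.14,0,0.85],[0,0,0,-0.005,-0.19,0,0.85],[0,0,0,-0.015,-0.24,0,0.85],[0,0,0,-0.035,-0.29,0,0.85],[0,0,0,-0.055,-0.34,0,0.85],[0,0,0,-0.075,-0.39,0,0.85],[0,0,0,-0.095,-0.44,0,0.85],[0,0,0,-0.115,-0.485,0,0.85]]])

```text
clock: 23.43
eef_pos: [0.5571, -0.1003, 0.1999]
eef_rot: [[-0.999, 0.052, -0.001], [0.052, 0.999, -0.0], [0.001, -0.0, -1.0]]
wrist_force: [1.7, 0.6, -0.2]
opening: 0.0814
grip_force: 0.0
```

Request:
arm_command(series=[[[0,0,0,-0.02,-0.045,0,0.85],[0,0,0,-0.04,-0.09,0,0.85],[0,0,0,-0.06,-0.135,0,0.85],[0,0,0,-0.078,-0.175,0,0.85],[0,0,0,-0.088,-0.198,0,0.85],[0,0,0,-0.091,-0.207,0,0.85],[0,0,0,-0.091,-0.208,0,0.85],[0,0,0,-0.091,-0.208,0,0.85],[0,0,0,-0.091,-0.208,0,0.85],[0,0,0,-0.091,-0.208,0,0.85]]])

```text
clock: 24.27
eef_pos: [0.6178, -0.2548, 0.2006]
eef_rot: [[-0.999, 0.049, -0.0], [0.049, 0.999, 0.001], [0.0, 0.001, -1.0]]
wrist_force: [-0.2, -0.7, -0.4]
opening: 0.0811
grip_force: 0.0
```

```bash
python3 - <<'E'
from h import *
d=snap('wrist','w4');w=cloud(d)
m=((w[...,2]>.068)&(w[...,2]<.085)&(w[...,0]>.56)&(w[...,0]<.7)&(w[...,1]<-.2)).astype(np.uint8)
n,L,s,_=cv2.connectedComponentsWithStats(m)
for i in range(1,n):
    if s[i,4]>300: p=w[L==i];print(s[i],p.mean(0).round(4),cv2.minEnclosingCircle(p[:,:2].astype(np.float32)))
goal(.6205,-.256,.044,86.9)
E
```

```text
[ 274  194   76   74 4386] [ 0.6185 -0.2559  0.076 ] ((0.6197509765625, -0.2561432719230652), 0.030140355229377747)
pos [ 0.6179 -0.2551  0.2007] h 87.2 wz 0.0015 shift [-0.0036 -0.0013  0.2089] rows 3.7586342702558553 0.0387370735608484
```

Request:
arm_command(series=[[[0,0,0,-0.003,-0.0005,0.03,0.85],[0,0,0,-0.003,-0.0005,0.08,0.85],[0,0,0,-0.003,-0.0005,0.13,0.85],[0,0,0,-0.003,-0.0005,0.17,0.85],[0,0,0,-0.003,-0.0005,0.19,0.85],[0,0,0,-0.003,-0.0005,0.203,0.85],[0,0,0,-0.003,-0.0005,0.208,0.85],[0,0,0,-0.003,-0.0005,0.2085,0.85],[0,0,0,-0.003,-0.0005,0.2085,0.85],[0,0,0,-0.003,-0.0005,0.2085,0.85]]])

```text
clock: 25.15
eef_pos: [0.6213, -0.258, 0.0461]
eef_rot: [[-0.999, 0.051, 0.003], [0.051, 0.999, -0.001], [-0.003, -0.001, -1.0]]
wrist_force: [-0.2, 0.0, -0.3]
opening: 0.0818
grip_force: 0.0
```

Request:
arm_command(series=[[[0,0,0,0,0,0,-1],[0,0,0,0,0,0,-1],[0,0,0,0,0,0,-1],[0,0,0,0,0,0,-1],[0,0,0,0,0,0,-1]]], grip_force=30)

```text
clock: 25.57
eef_pos: [0.6203, -0.2572, 0.0448]
eef_rot: [[-0.999, 0.051, 0.001], [0.051, 0.999, 0.0], [-0.001, 0.0, -1.0]]
wrist_force: [-1.5, 1.7, 4.9]
opening: 0.0593
grip_force: 30.0
```

Request:
arm_command(series=[[[0,0,0,0,0,-0.005,-1],[0,0,0,0,0,-0.02,-1],[0,0,0,0,0,-0.045,-1],[0,0,0,0,0,-0.075,-1],[0,0,0,0,0,-0.1,-1],[0,0,0,0,0,-0.12,-1],[0,0,0,0,0,-0.13,-1],[0,0,0,0,0,-0.13,-1],[0,0,0,0,0,-0.13,-1]]])

```text
clock: 26.32
eef_pos: [0.6198, -0.2575, 0.1417]
eef_rot: [[-0.999, 0.051, -0.0], [0.051, 0.999, 0.0], [0.0, 0.0, -1.0]]
wrist_force: [-0.4, 0.0, -3.0]
opening: 0.0593
grip_force: 30.0
```

```bash
python3 - <<'E'
from h import *
print(get_obs()['wrist_force'],get_obs()['opening'])
goal(.485,.0,.14,86.9)
goal(.485,.169,.14,86.9)
E
```

```text
[-0.4440497   0.04566932 -3.02793557] 0.0593438265102199
pos [ 0.6198 -0.2575  0.1417] h 87.1 wz 0.0009 shift [0.1971 0.3336 0.0022] rows 6.968945693738884 0.021696160884808118
pos [ 0.6198 -0.2575  0.1417] h 87.1 wz 0.0009 shift [0.2087 0.5586 0.0022] rows 10.725367462276818 0.021696160884808118
```

Request:
arm_command(series=[[[0,0,0,0.002,0.012,0,-1],[0,0,0,0.008,0.035,0,-1],[0,0,0,0.02,0.07,0,-1],[0,0,0,0.04,0.108,0,-1],[0,0,0,0.065,0.146,0,-1],[0,0,0,0.09,0.182,0,-1],[0,0,0,0.116,0.218,0,-1],[0,0,0,0.142,0.254,0,-1],[0,0,0,0.165,0.29,0,-1],[0,0,0,0.185,0.328,0,-1]]])

```text
clock: 27.15
eef_pos: [0.4914, -0.0032, 0.1408]
eef_rot: [[-0.999, 0.051, -0.003], [0.051, 0.999, -0.0], [0.003, -0.0, -1.0]]
wrist_force: [-0.7, 0.9, -1.6]
opening: 0.0595
grip_force: 30.0
```

Request:
arm_command(series=[[[0,0,0,0.014,0.04,0,-1],[0,0,0,0.022,0.08,0,-1],[0,0,0,0.024,0.12,0,-1],[0,0,0,0.024,0.155,0,-1],[0,0,0,0.024,0.185,0,-1],[0,0,0,0.024,0.21,0,-1],[0,0,0,0.024,0.225,0,-1],[0,0,0,0.024,0.23,0,-1],[0,0,0,0.024,0.231,0,-1],[0,0,0,0.024,0.231,0,-1]]])

```text
clock: 27.98
eef_pos: [0.4847, 0.1681, 0.1414]
eef_rot: [[-0.999, 0.052, -0.001], [0.052, 0.999, -0.001], [0.001, -0.001, -1.0]]
wrist_force: [-0.3, -0.6, -2.3]
opening: 0.0592
grip_force: 30.0
```

Request:
arm_command(series=[[[0,0,0,0,0,0,-1],[0,0,0,0,0,0,-1],[0,0,0,0,0,0,-1]]])

```text
clock: 28.23
eef_pos: [0.4851, 0.1682, 0.1418]
eef_rot: [[-0.999, 0.053, 0.0], [0.053, 0.999, -0.0], [-0.0, -0.0, -1.0]]
wrist_force: [-0.2, 0.3, -1.8]
opening: 0.0595
grip_force: 30.0
```

```bash
python3 - <<'E'
from h import *
d=snap('side','s6')
cv2.imwrite('pics/s6c.png',cv2.resize(d['color'][60:260,180:380,::-1],None,fx=2.5,fy=2.5))
goal(.485,.168,.0515,86.9)
E
```

```text
pos [0.485  0.1684 0.1418] h 87.0 wz 0.0005 shift [ 0.     -0.0006  0.1204] rows 2.1651989545409442 0.012095312251227406
```

View pics/s6c.png

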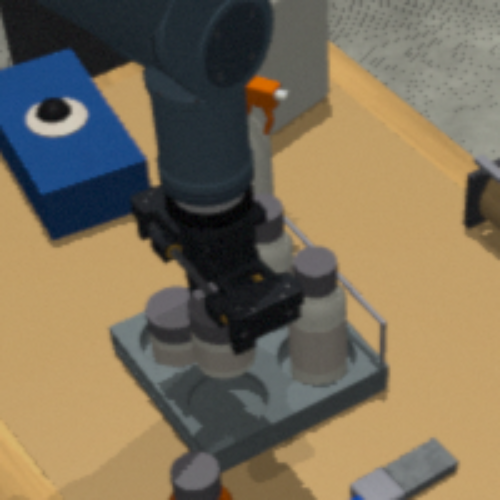

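Crop: the second jar is over the right front hole, with the first jar sitting in the left one. Lowering.

Request:
arm_command(series=[[[0,0,0,0,0,0.01,-1],[0,0,0,0,0,0.03,-1],[0,0,0,0,0,0.055,-1],[0,0,0,0,0,0.08,-1],[0,0,0,0,0,0.1,-1],[0,0,0,0,0,0.11,-1],[0,0,0,0,0,0.115,-1],[0,0,0,0,0,0.116,-1],[0,0,0,0,0,0.116,-1],[0,0,0,0,0,0.116,-1]]])

```text
clock: 29.12
eef_pos: [0.4856, 0.1694, 0.0555]
eef_rot: [[-0.999, 0.051, 0.001], [0.051, 0.999, 0.001], [-0.001, 0.001, -1.0]]
wrist_force: [0.2, -0.9, -1.2]
opening: 0.0592
grip_force: 30.0
```

Request:
arm_command(series=[[[0,0,0,0,0,0.001,-1],[0,0,0,0,0,0.002,-1],[0,0,0,0,0,0.003,-1],[0,0,0,0,0,0.004,-1],[0,0,0,0,0,0.004,-1],[0,0,0,0,0,0.004,-1]]])

```text
clock: 29.62
eef_pos: [0.485, 0.1693, 0.0518]
eef_rot: [[-0.999, 0.051, 0.0], [0.051, 0.999, 0.0], [-0.0, 0.0, -1.0]]
wrist_force: [0.4, 0.3, -1.7]
opening: 0.0592
grip_force: 30.0
```

Request:
arm_command(series=[[[0,0,0,0,0,0.0008,-1],[0,0,0,0,0,0.0012,-1],[0,0,0,0,0,0.0012,-1],[0,0,0,0,0,0.0012,-1]]])

```text
clock: 29.95
eef_pos: [0.4851, 0.1692, 0.0517]
eef_rot: [[-0.999, 0.052, -0.0], [0.052, 0.999, 0.0], [0.0, 0.0, -1.0]]
wrist_force: [-3.6, -0.9, 9.7]
opening: 0.0594
grip_force: 30.0
```

Seated. Release, rise, then back off toward the mat for a check.

Request:
arm_command(series=[[[0,0,0,0,0,0,0.7],[0,0,0,0,0,0,0.7],[0,0,0,0,0,0,0.7],[0,0,0,0,0,-0.01,0.7],[0,0,0,0,0,-0.04,0.7],[0,0,0,0,0,-0.08,0.7],[0,0,0,0,0,-0.13,0.7],[0,0,0,0,0,-0.18,0.7],[0,0,0,0,0,-0.23,0.7],[0,0,0,0,0,-0.25,0.7]]])

```text
clock: 30.78
eef_pos: [0.487, 0.1697, 0.2436]
eef_rot: [[-0.999, 0.052, 0.006], [0.052, 0.999, 0.003], [-0.006, 0.003, -1.0]]
wrist_force: [0.8, 0.0, -0.3]
opening: 0.0748
grip_force: 0.0
```

Request:
arm_command(series=[[[0,0,0,0,-0.03,0,0.7],[0,0,0,0,-0.07,0,0.7],[0,0,0,0,-0.12,0,0.7],[0,0,0,0,-0.17,0,0.7],[0,0,0,0,-0.22,0,0.7],[0,0,0,0,-0.26,0,0.7],[0,0,0,0,-0.29,0,0.7],[0,0,0,0,-0.3,0,0.7],[0,0,0,0,-0.3,0,0.7],[0,0,0,0,-0.3,0,0.7]]])

```text
clock: 31.62
eef_pos: [0.4735, -0.0545, 0.2385]
eef_rot: [[-0.999, 0.051, 0.0], [0.051, 0.999, 0.001], [-0.0, 0.001, -1.0]]
wrist_force: [1.2, -0.5, -0.4]
opening: 0.0752
grip_force: 0.0
```

```bash
python3 - <<'E'
from h import *
w=cloud(snap('top','t9'))
for z0,z1 in((.155,.18),(.07,.09)):
    m=((w[...,2]>z0)&(w[...,2]<z1)&(w[...,0]>.42)&(w[...,0]<.63)&(w[...,1]>.1)&(w[...,1]<.33)).astype(np.uint8)
    n,L,s,_=cv2.connectedComponentsWithStats(m)
    for i in range(1,n):
        if s[i,4]>100: p=w[L==i];print(p.mean(0).round(4),cv2.minEnclosingCircle(p[:,:2].astype(np.float32)))
print(get_obs()['eef_pos'])
E
```

```text
[0.5939 0.2556 0.1662] ((0.5943136811256409, 0.25656449794769287), 0.02136736735701561)
[0.5915 0.1634 0.1662] ((0.5918521881103516, 0.16389930248260498), 0.020904462784528732)
[0.4914 0.2683 0.0802] ((0.4915030300617218, 0.2688537538051605), 0.03031340427696705)
[0.4859 0.1678 0.0803] ((0.48580414056777954, 0.16838736832141876), 0.030051933601498604)
[ 0.4736315  -0.05377942  0.23841228]
```

View pics/t9.png

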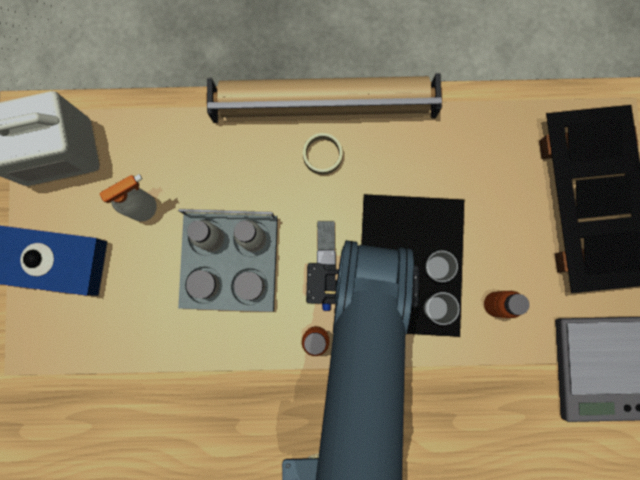

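Top view: both bottles ((203,232), (248,233)) and both jars ((203,284), (248,285)) stand in their holes at seated heights, everything else is where it was, and the arm is free.

```bash
python3 -c "
from workcell import arm; print(arm.close_job())"
```

```text
the job is handed in; nothing more can be done
None
```

Both resin bottles went into the back row first, then both hardener jars into the front row; all four stand upright on the rack floor, nothing else was moved, and the job is handed in at about 32 s.

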